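# Seal the dry-food containers in order

### The job

Seal three of the storage containers on the kitchen worktop by gently pressing the button on each lid all the way down: first the tall round one, then the square one, then the low wide one. Leave the slim round one's button up, as it is still in use. Do not pick up, tip or push about any container, and leave the mug and the spoon alone.

Things in the scene. Friction and masses are not known exactly. Their poses are not given: they have to be found in the camera images.
- tall: the tall round container, 100 mm across: loose, cream body, steel lid 4 mm wider whose top is 180 mm above the worktop, the push button in its middle rising 194 mm at most. Origin: centre of the underside; z up. It weighs 0.4 to 1.1 kg.
- tall_button_top (a point): centre of the top face of the tall container's round push button (grey, 40 mm across); moves with the button
- tall_button (a joint): how far that button is pressed in, m: 0 = up, 14 mm proud of the lid; 0.012 = fully down at its stop, 2 mm proud of the lid. Starts at 0 to 0.002. It resists with about 4 N, slowly pressed, and stays where it is left. At its stop the whole lid gives on a soft seal: 3 N per mm over 5 mm, then hard; it springs back. More than 30 N from the fingers is too rough.
- square: the square container, 105 by 105 mm: loose, cream body, steel lid 4 mm wider whose top is 140 mm above the worktop, the push button in its middle rising 154 mm at most. Origin: centre of the underside; z up. It weighs 0.4 to 1.1 kg.
- square_button_top (a point): centre of the top face of the square container's round push button (grey, 40 mm across); moves with the button
- square_button (a joint): how far that button is pressed in, m: 0 = up, 14 mm proud of the lid; 0.012 = fully down at its stop, 2 mm proud of the lid. Starts at 0 to 0.002. It resists with about 4 N, slowly pressed, and stays where it is left. At its stop the whole lid gives on a soft seal: 3 N per mm over 5 mm, then hard; it springs back. More than 30 N from the fingers is too rough.
- low: the low wide round container, 124 mm across: loose, cream body, steel lid 4 mm wider whose top is 90 mm above the worktop, the push button in its middle rising 104 mm at most. Origin: centre of the underside; z up. It weighs 0.4 to 1.1 kg.
- low_button_top (a point): centre of the top face of the low container's round push button (grey, 40 mm across); moves with the button
- low_button (a joint): how far that button is pressed in, m: 0 = up, 14 mm proud of the lid; 0.012 = fully down at its stop, 2 mm proud of the lid. Starts at 0 to 0.002. It resists with about 4 N, slowly pressed, and stays where it is left. At its stop the whole lid gives on a soft seal: 3 N per mm over 5 mm, then hard; it springs back. More than 30 N from the fingers is too rough.
- slim: the slim round container, 76 mm across: loose, cream body, steel lid 4 mm wider whose top is 120 mm above the worktop, the push button in its middle rising 134 mm at most. Origin: centre of the underside; z up. It weighs 0.4 to 1.1 kg. Its button is to stay up.
- slim_button_top (a point): centre of the top face of the slim container's round push button (grey, 40 mm across); moves with the button
- slim_button (a joint): how far that button is pressed in, m: 0 = up, 14 mm proud of the lid; 0.012 = fully down at its stop, 2 mm proud of the lid. Starts at 0 to 0.002. It resists with about 4 N, slowly pressed, and stays where it is left. At its stop the whole lid gives on a soft seal: 3 N per mm over 5 mm, then hard; it springs back. More than 30 N from the fingers is too rough.
- mug: bystander: white mug, 80 mm across, 92 mm high, handle on its own +y side; loose; origin at the centre of its underside
- spoon: bystander: wooden spoon 240 mm long lying flat along its own x; loose; origin on its underside near the middle
Not all that is in view belongs to the job. Leave any black or yellow look-alike of the low alone.

How it is judged:
By the outcome, as a careful person would: the job done as asked, in the order asked, and still so for the second after the job is handed in, with the robot touching nothing.
It also fails if it takes over 51 s, if anything falls off the work surface, if the arm or the gripper's body presses on something with over 40 N, if the wrist force passes 120 N, or if a joint passes its speed limit or range.

### The arm

A 7-joint arm with a two-finger parallel gripper is mounted at the origin on the work surface. World frame = base frame: x ahead of the robot, y to its left, z up, the work surface at z = 0. Lengths are in m, angles in rad, forces in N, time in s.
With the tool pointing down it reaches from about 0.4 to 0.85 m from the base axis. Payload 10.4 kg.
Tool frame: the origin (TCP) lies midway between the tips of the shut fingers; the grasp point (between the pads) lies 19 mm behind it; z points along the fingers, x is the direction in which the jaws open and shut, and the axes are right-handed (so a half turn about z gives the same grasp; the last joint's range is limited). The gripper opens to 85 mm and grips with 20 to 120 N. Pads are 22 mm wide; open, the fingers measure 114 mm over their backs; the gripper's body (76 mm by 85 mm) begins 54 mm behind the grasp point. The pads swing forward as they close: fully open they stand 13 mm farther back than shut.
Start: joints at [1.277, 0.332, -0.065, 1.46, 0.022, 1.35, -0.088], TCP at [0.167, -0.602, 0.231] pointing down, gripper open.
Joint ranges: [-2.6, 2.6], [-0.5, 2.12], [-1.47, 1.34], [0.16, 2.42], [-1.27, 4.41], [0.06, 2.06], [-2.6, 2.6]. Speed limits (rad/s): [2.22, 2.22, 2.79, 2.79, 3.14, 3.14, 3.14].

### API

Orientations are given as a unit quaternion [x, y, z, w].
In Python, from workcell import monitor, eyes, ticket, models gives the robot as it stands.
- The arm moves only by the tool servo_tool, never from a script. Its argument "motion" is a list of rows, each a list of 7 numbers: the opening, from 0 (shut) to 1 (fully open), then the shift along the tool's x, y, z in m, then the turn, a rotation vector about the tool's x, y, z in degrees. In form: [[fingers, tx, ty, tz, rx, ry, rz], ...]. A call has 1 to 20 rows; each row is the pose to reach, as a shift and turn from the pose commanded when the call began, along the tool's axes at that moment; what a row does not reach only later rows make up. A row lasts 1/8 s, in which the tool goes at most 62.5 mm and 10.7 degrees, less where a joint would pass 70% of its speed; a pose out of reach is approached as far as the arm can. A call with a gripper value outside its range is refused whole. The fingers move at their own pace and stop on an object; "grip_force" is the grip in N (left out, the last holds). Time passes only in rows, so rows that repeat a pose let the fingers close. It gives the time, the measured TCP pose, the force and the opening at its end, in the units of the state.
- monitor.get_obs(): the state, without advancing time (a new reading comes with each control period).
- eyes.camera(name): name is "side" or "top"; returns (picture, depth): 480x640x3 uint8, blue, green, red; 480x640 float32, m along the optical axis (not along the pixel's ray), 0 where there is no reading.
- eyes.camera_info(name): a dict with "intrinsics" (3x3 intrinsics, pixels), "k1" (the pictures are not rectified: a ray, as slopes to the right and down, at radius r is drawn at 1 + k1 r^2 times it, then the intrinsics apply), "extrinsics" (4x4, takes a point from world to camera coordinates). Camera axes: x right, y down, z forward; pixel columns grow to the right and rows downward; lengths in m; the calibration is good to about 2 mm. A picture is of the moment at which its call begins. camera_info takes no time and is no camera call.
- ticket.hand_in(): hands the job in, once; it reports no verdict.
Trained networks look in the newest picture that a camera, given by its name, has taken for a name from the list of things; names that differ only in an ending like _2 or _b are one class to them, and where a whole thing is asked for, a point or a joint stands for the part that bears it (a point fixed in the world has none). Each returns a list of dicts, best first, with "confidence" (0 to 1); they miss things now and then, are a little off and sometimes report something else, mostly with a low value. They report only what shows in the picture. A call takes as long as a camera call. They do not tell look-alikes from the thing itself.
- models.boxes_of(camera, thing): "point" ([x, y, z] in m, in the coordinates of the camera as it stood for that picture, good to about 4 mm: the middle of the surface that is visible of it).
The state is a dict: "clock": time; "joint_pos": joint angles; "joint_velocities": joint speeds; "tau": joint torques, N m; "position": TCP position; "ee_rot": TCP orientation; "ft_force": force on the tool from outside, world axes, zero at the start; "torque": the same for the moment, N m; "grip_width": opening from 0.0 (shut) to 1.0 (fully open).
Only numpy, scipy, OpenCV 4.12 (cv2) and the standard library are available. Lean on these libraries where they do the work, as an engineer would, in place of code of your own. Each camera call takes 0.05 s, during which the arm holds its last target. There are 200 camera calls.

## Working session

There is one attempt and no reset: what is moved stays moved. The work goes in short steps, Python scripts to look and compute and a tool call to move; the robot and the scene stay as the last step left them, time stands still between calls to the robot, and variables do not carry over. Pictures are saved under pics/ and viewed, about 8 in all and at most 12, crops included, and the job is handed in when it is done.

Besides the shell and the picture viewer there is one more tool, called after ">>>" by a JSON object that holds its "api" and its "payload", one argument or row to a line. servo_tool: Moves the arm, as the interface text tells. Its arguments: {"type":"object","properties":{"motion":{"type":"array"},"grip_force":{"type":"number"}},"required":["motion"]}

```bash
mkdir -p pics
cat > h.py <<'E'
import numpy as np, cv2
from workcell import monitor, eyes, ticket, models
def world(cam,p):
    E=np.array(eyes.camera_info(cam)["extrinsics"]); return (np.linalg.inv(E)@np.r_[p,1])[:3]
def cloud(cam,depth):
    i=eyes.camera_info(cam);K=np.array(i["intrinsics"]);E=np.linalg.inv(np.array(i["extrinsics"]))
    v,u=np.mgrid[0:480,0:640]; d=np.array([i["k1"],0,0,0],float)
    n=cv2.undistortPoints(np.stack([u,v],-1).reshape(-1,1,2).astype(float),K,d).reshape(480,640,2)
    P=np.dstack([n*depth[...,None],depth]); W=P@E[:3,:3].T+E[:3,3]; W[depth<=0]=np.nan; return W
def pix(cam,w):
    i=eyes.camera_info(cam);E=np.array(i["extrinsics"])
    return cv2.projectPoints(np.array([w],float),cv2.Rodrigues(E[:3,:3])[0],E[:3,3],np.array(i["intrinsics"]),np.array([i["k1"],0,0,0],float))[0].ravel()
E
python3 - <<'E'
from h import *
o=monitor.get_obs();print({k:np.round(v,3) for k,v in o.items()})
for c in("top","side"):
    im,d=eyes.camera(c);cv2.imwrite(f"pics/{c}0.png",im);np.save(f"{c}0.npy",cloud(c,d))
    for t in("tall_button_top","square_button_top","low_button_top","slim_button_top","tall","square","low","slim","mug","spoon"):
        for r in models.boxes_of(c,t)[:3]:
            w=world(c,r["point"]);print(c,t,round(r["confidence"],2),w.round(3),pix(c,w).round())
print(monitor.get_obs()["clock"])
E
```

```text
{'clock': np.float64(0.0), 'joint_pos': array([ 1.277,  0.333, -0.065,  1.461,  0.022,  1.35 , -0.088]), 'joint_velocities': array([-0.   ,  0.001, -0.001, -0.001,  0.001, -0.001, -0.001]), 'tau': array([ 1.0000e-03, -6.2544e+01,  4.9000e-02, -3.9159e+01,  1.6000e-02,
        1.0000e-02,  0.0000e+00]), 'position': array([ 0.167, -0.602,  0.231]), 'ee_rot': array([ 0.796, -0.605, -0.001, -0.   ]), 'ft_force': array([-0.06 ,  0.325,  0.066]), 'torque': array([ 0.036, -0.027,  0.031]), 'grip_width': np.float64(1.005)}
top tall_button_top 0.71 [ 0.64  -0.231  0.191] [441. 216.]
top tall_button_top 0.68 [ 0.518 -0.055  0.132] [345. 284.]
top square_button_top 0.79 [0.516 0.226 0.153] [198. 283.]
top low_button_top 0.75 [ 0.829 -0.187  0.099] [406. 141.]
top low_button_top 0.73 [0.519 0.232 0.152] [195. 281.]
top low_button_top 0.59 [0.349 0.002 0.105] [316. 372.]
top slim_button_top 0.6 [ 0.519 -0.055  0.133] [346. 283.]
top slim_button_top 0.29 [ 0.503 -0.425  0.043] [515. 295.]
top tall 0.95 [ 0.634 -0.216  0.177] [432. 221.]
top square 0.64 [0.513 0.222 0.141] [202. 285.]
top square 0.
[... 542 characters left out ...]
e low_button_top 0.64 [0.346 0.008 0.101] [397. 270.]
side low_button_top 0.62 [0.794 0.017 0.105] [240. 231.]
side slim_button_top 0.69 [ 0.512 -0.045  0.131] [343. 234.]
side tall 0.92 [ 0.624 -0.192  0.124] [326. 201.]
side tall 0.16 [0.5   0.261 0.123] [298. 313.]
side square 0.64 [0.502 0.263 0.124] [297. 313.]
side low 0.97 [ 0.805 -0.155  0.081] [266. 207.]
side low 0.92 [0.776 0.04  0.086] [242. 243.]
side low 0.89 [0.624 0.095 0.086] [283. 268.]
side slim 0.75 [ 0.501 -0.029  0.084] [345. 253.]
side mug 0.81 [ 0.494 -0.39   0.056] [387. 197.]
side mug 0.55 [0.501 0.26  0.123] [298. 313.]
side mug 0.22 [0.624 0.086 0.102] [284. 261.]
side spoon 0.6 [0.467 0.401 0.012] [286. 398.]
1.1
```

View pics/top0.png

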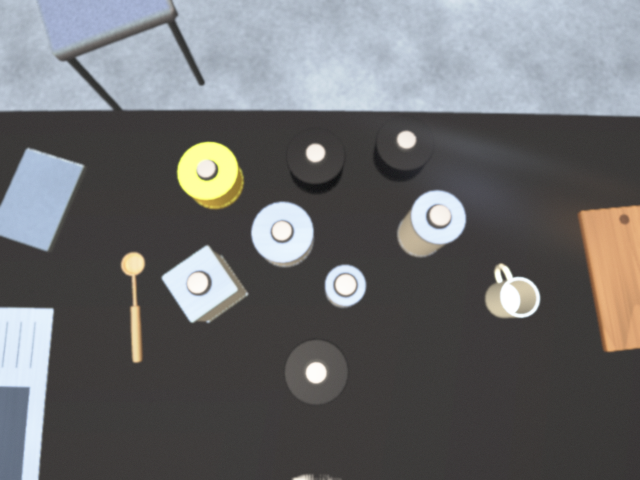

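View pics/side0.png

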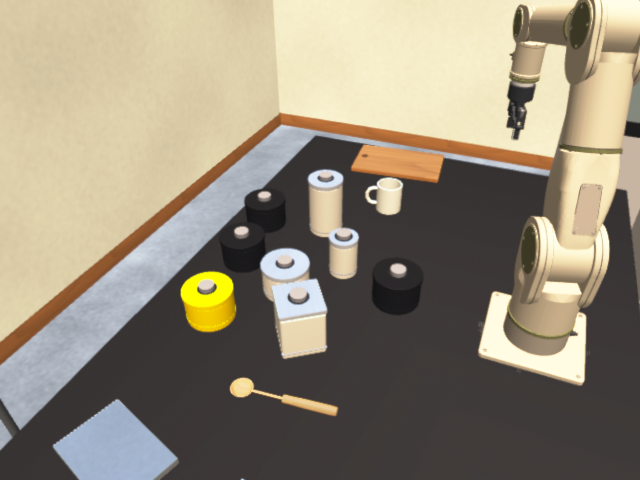

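Top view: the tall container is at (438,217), square at (198,283), low steel/cream at (282,233) and slim at (346,285). The look-alikes for low are three black ones at (316,372), (316,155) and (405,141), plus a yellow one at (207,170). Among the "low" candidates I choose (282,233), the only one with a steel lid and cream body. Next I'll measure the buttons from depth and check that choice in a crop.

Run:
```python
from h import *
from scipy.spatial.transform import Rotation as R
im=cv2.imread("pics/top0.png"); 
o=monitor.get_obs();Rt=R.from_quat(o["ee_rot"]).as_matrix();print(Rt.round(3))
S={"tall":((.64,-.231),.18),"square":((.517,.229),.14),"low":((.63,.075),.09),"slim":((.517,-.053),.12)}
for n,(g,h) in S.items():
  for c in("top","side"):
    W=np.load(f"{c}0.npy");g2=np.array(g)
    near=np.hypot(W[...,0]-g2[0],W[...,1]-g2[1])<.06
    m=near&(W[...,2]>h+.007)&(W[...,2]<h+.022)
    l=near&(abs(W[...,2]-h)<.005)
    P=W[m]
    if len(P)<5: print(n,c,"few",len(P));continue
    mid=(P.min(0)+P.max(0))/2; L=W[l]
    print(n,c,len(P),"mean",P.mean(0).round(4),"mid",mid.round(4),"ext",np.ptp(P,0).round(3),"zmed",np.median(P[:,2]).round(4),"lid mid",((L.min(0)+L.max(0))/2).round(4),np.ptp(L,0).round(3))
  q=P.mean(0); print("  shift",(Rt.T@(q-o["position"])).round(4),pix("top",q).round())
a=cv2.resize(im[180:330,150:480],None,fx=2.4,fy=2.4,interpolation=cv2.INTER_CUBIC);cv2.imwrite("pics/crop.png",a)
```

```text
[[ 0.268 -0.964  0.   ]
 [-0.964 -0.268 -0.   ]
 [ 0.    -0.    -1.   ]]
tall top 335 mean [ 0.6406 -0.2279  0.1925] mid [ 0.6412 -0.2281  0.192 ] ext [0.039 0.036 0.01 ] zmed 0.1925 lid mid [ 0.6422 -0.2279  0.18  ] [0.102 0.101 0.01 ]
tall side 82 mean [ 0.6383 -0.2254  0.1915] mid [ 0.638  -0.2256  0.1913] ext [0.039 0.042 0.008] zmed 0.1916 lid mid [ 0.6386 -0.2269  0.1801] [0.102 0.105 0.01 ]
  shift [-0.2371 -0.5547  0.0398] [438. 217.]
square top 345 mean [0.5176 0.2275 0.1522] mid [0.5179 0.2276 0.1524] ext [0.039 0.039 0.01 ] zmed 0.1523 lid mid [0.5168 0.229  0.14  ] [0.118 0.12  0.01 ]
square side 177 mean [0.514  0.2303 0.1509] mid [0.5147 0.2279 0.1508] ext [0.039 0.041 0.007] zmed 0.151 lid mid [0.5172 0.2289 0.14  ] [0.119 0.119 0.01 ]
  shift [-0.7094 -0.5568  0.0804] [196. 284.]
low top 287 mean [0.6304 0.0743 0.1017] mid [0.6304 0.0747 0.1017] ext [0.038 0.039 0.009] zmed 0.1017 lid mid [0.6295 0.0757 0.0901] [0.118 0.118 0.01 ]
low side 125 mean [0.6262 0.0771 0.1003] mid [0.6269 0.0759 0.1017] ext [0.038 0.041 0.009] zmed 0.1002 lid mid [0.6302 0.0759 0.09  ] [0.119 0.117 0.01 ]
  shift [-0.5318 -0.624   0.131 ] [280. 232.]
slim top 325 mean [ 0.518  -0.0548  0.1322] mid [ 0.5177 -0.0548  0.1321] ext [0.039 0.037 0.009] zmed 0.1321 lid mid [ 0.518  -0.0556  0.1199] [0.077 0.077 0.01 ]
slim side 111 mean [ 0.5139 -0.0521  0.1308] mid [ 0.5143 -0.0522  0.1306] ext [0.038 0.043 0.007] zmed 0.131 lid mid [ 0.5145 -0.0535  0.1199] [0.079 0.081 0.01 ]
  shift [-0.4374 -0.4813  0.1005] [344. 286.]
```

View pics/crop.png

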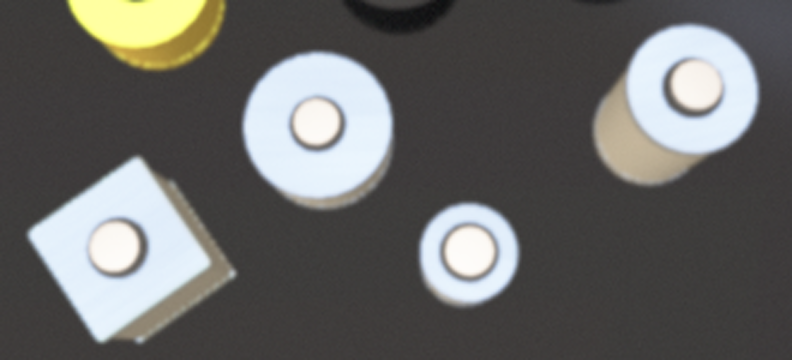

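The crop confirms the choice: low is the steel-lidded one, at crop (317,122). Top and side measurements agree within 4 mm, and heights match the description. Moving above tall with the fingers shut.

>>> {"api": "servo_tool", "payload": {
  "motion": [
    [0,0,0,-0.03,0,0,0],
    [0,-0.235,-0.557,-0.03,0,0,0],
    [0,-0.235,-0.557,-0.03,0,0,0],
    [0,-0.235,-0.557,-0.03,0,0,0],
    [0,-0.235,-0.557,-0.03,0,0,0],
    [0,-0.235,-0.557,-0.03,0,0,0],
    [0,-0.235,-0.557,-0.03,0,0,0],
    [0,-0.235,-0.557,-0.03,0,0,0],
    [0,-0.235,-0.557,-0.03,0,0,0],
    [0,-0.235,-0.557,-0.03,0,0,0],
    [0,-0.235,-0.557,-0.03,0,0,0],
    [0,-0.235,-0.557,-0.03,0,0,0],
    [0,-0.235,-0.557,-0.03,0,0,0],
    [0,-0.235,-0.557,-0.03,0,0,0],
    [0,-0.235,-0.557,-0.03,0,0,0],
    [0,-0.235,-0.557,-0.03,0,0,0]
  ],
  "grip_force": 40
}}

```text
clock: 3.1
position: [0.6407, -0.2273, 0.2616]
ee_rot: [0.796, -0.606, 0.0, 0.0]
ft_force: [0.7, 0.3, 0.1]
grip_width: 0.001
```

>>> {"api": "servo_tool", "payload": {
  "motion": [
    [0,0,0,0.03,0,0,0],
    [0,0,0,0.05,0,0,0],
    [0,0,0,0.062,0,0,0],
    [0,0,0,0.065,0,0,0],
    [0,0,0,0.067,0,0,0],
    [0,0,0,0.069,0,0,0],
    [0,0,0,0.071,0,0,0],
    [0,0,0,0.073,0,0,0],
    [0,0,0,0.075,0,0,0],
    [0,0,0,0.075,0,0,0]
  ]
}}

```text
clock: 4.35
position: [0.6414, -0.2268, 0.1864]
ee_rot: [0.796, -0.605, 0.0, -0.0]
ft_force: [1.7, 0.0, 3.8]
grip_width: -0.001
```

>>> {"api": "servo_tool", "payload": {
  "motion": [
    [0,0,0,0.001,0,0,0],
    [0,0,0,0.002,0,0,0],
    [0,0,0,0.003,0,0,0],
    [0,0,0,0.004,0,0,0],
    [0,0,0,0.005,0,0,0],
    [0,0,0,0.006,0,0,0],
    [0,0,0,0.007,0,0,0],
    [0,0,0,0.007,0,0,0]
  ]
}}

```text
clock: 5.35
position: [0.6414, -0.2269, 0.18]
ee_rot: [0.796, -0.605, 0.001, -0.0]
ft_force: [2.6, 0.1, 7.7]
grip_width: 0.001
```

>>> {"api": "servo_tool", "payload": {
  "motion": [
    [0,0,0,0.001,0,0,0],
    [0,0,0,0.002,0,0,0],
    [0,0,0,0.002,0,0,0]
  ]
}}

```text
clock: 5.72
position: [0.6414, -0.2268, 0.1787]
ee_rot: [0.796, -0.605, 0.001, -0.0]
ft_force: [1.1, -0.1, 11.4]
grip_width: 0.0
```

>>> {"api": "servo_tool", "payload": {
  "motion": [
    [0,0,0,-0.01,0,0,0],
    [0,0,0,-0.05,0,0,0],
    [0,0,0,-0.08,0,0,0],
    [0,-0.473,-0.001,-0.08,0,0,0],
    [0,-0.473,-0.001,-0.08,0,0,0],
    [0,-0.473,-0.001,-0.08,0,0,0],
    [0,-0.473,-0.001,-0.08,0,0,0],
    [0,-0.473,-0.001,-0.08,0,0,0],
    [0,-0.473,-0.001,-0.08,0,0,0],
    [0,-0.473,-0.001,-0.08,0,0,0],
    [0,-0.473,-0.001,-0.08,0,0,0],
    [0,-0.473,-0.001,-0.08,0,0,0],
    [0,-0.473,-0.001,-0.08,0,0,0],
    [0,-0.473,-0.001,-0.08,0,0,0],
    [0,-0.473,-0.001,-0.08,0,0,0]
  ]
}}

```text
clock: 7.6
position: [0.5158, 0.2282, 0.2572]
ee_rot: [0.796, -0.606, 0.0, 0.0]
ft_force: [-0.7, -0.2, -0.0]
grip_width: 0.001
```

```bash
cat > chk.py <<'E'
from h import *
import sys
S={"tall":((.64,-.227),.18),"square":((.517,.229),.14),"low":((.63,.075),.09),"slim":((.517,-.053),.12)}
for c in("top","side"):
  im,d=eyes.camera(c);W=cloud(c,d);cv2.imwrite(f"pics/{c}{sys.argv[1]}.png",im)
  for n,(g,h) in S.items():
    r=np.hypot(W[...,0]-g[0],W[...,1]-g[1]);b=W[(r<.013)&(abs(W[...,2]-h)<.025)]
    L=W[(r<.09)&(abs(W[...,2]-h)<.005)]
    if len(b) and len(L):print(c,n,"button above lid mm",((np.median(b[:,2])-h)*1e3).round(1),len(b),"lid mid",((L.min(0)+L.max(0))/2)[:2].round(4))
o=monitor.get_obs();print(o["clock"],o["position"].round(4),o["ft_force"].round(1))
E
python3 chk.py 1
```

```text
top tall button above lid mm 1.3 146 lid mid [ 0.6422 -0.2281]
top square button above lid mm 12.2 147 lid mid [0.5183 0.2213]
top low button above lid mm 11.9 123 lid mid [0.6308 0.0751]
top slim button above lid mm 12.4 139 lid mid [ 0.518  -0.0556]
side tall button above lid mm 0.6 34 lid mid [ 0.6341 -0.2281]
side square button above lid mm 11.3 73 lid mid [0.5133 0.2295]
side low button above lid mm 10.1 45 lid mid [0.6274 0.079 ]
side slim button above lid mm 10.8 41 lid mid [ 0.5139 -0.0526]
7.7 [0.5157 0.2286 0.2573] [ 0.1 -0.4  0.7]
```

Tall is fully down and hasn't moved. Pressing square next.

>>> {"api": "servo_tool", "payload": {
  "motion": [
    [0,0,0,0.04,0,0,0],
    [0,0,0,0.08,0,0,0],
    [0,0,0,0.097,0,0,0],
    [0,0,0,0.1,0,0,0],
    [0,0,0,0.102,0,0,0],
    [0,0,0,0.104,0,0,0],
    [0,0,0,0.106,0,0,0],
    [0,0,0,0.108,0,0,0],
    [0,0,0,0.11,0,0,0],
    [0,0,0,0.112,0,0,0],
    [0,0,0,0.113,0,0,0],
    [0,0,0,0.114,0,0,0],
    [0,0,0,0.115,0,0,0],
    [0,0,0,0.116,0,0,0],
    [0,0,0,0.117,0,0,0],
    [0,0,0,0.118,0,0,0],
    [0,0,0,0.118,0,0,0]
  ]
}}

```text
clock: 9.82
position: [0.5156, 0.2293, 0.1397]
ee_rot: [0.796, -0.605, 0.0, -0.0]
ft_force: [1.6, -0.1, 8.9]
grip_width: -0.003
```

>>> {"api": "servo_tool", "payload": {
  "motion": [
    [0,0,0,0.001,0,0,0],
    [0,0,0,0.0015,0,0,0],
    [0,0,0,0.0015,0,0,0]
  ]
}}

```text
clock: 10.2
position: [0.5156, 0.2293, 0.1386]
ee_rot: [0.796, -0.605, 0.0, -0.0]
ft_force: [0.3, -0.2, 11.1]
grip_width: -0.0
```

>>> {"api": "servo_tool", "payload": {
  "motion": [
    [0,0,0,-0.01,0,0,0],
    [0,0,0,-0.05,0,0,0],
    [0,0,0,-0.08,0,0,0],
    [0,0.179,-0.068,-0.08,0,0,0],
    [0,0.179,-0.068,-0.08,0,0,0],
    [0,0.179,-0.068,-0.08,0,0,0],
    [0,0.179,-0.068,-0.08,0,0,0],
    [0,0.179,-0.068,-0.08,0,0,0],
    [0,0.179,-0.068,-0.08,0,0,0],
    [0,0.179,-0.068,-0.08,0,0,0]
  ]
}}

```text
clock: 11.45
position: [0.6283, 0.0763, 0.218]
ee_rot: [0.797, -0.604, -0.0, 0.0]
ft_force: [-1.6, 0.9, 0.3]
grip_width: -0.0
```

```bash
python3 chk.py 2
```

```text
top tall button above lid mm 1.2 145 lid mid [ 0.6423 -0.228 ]
top square button above lid mm 1.4 140 lid mid [0.5181 0.2341]
top slim button above lid mm 12.5 139 lid mid [ 0.518  -0.0624]
side tall button above lid mm 0.5 30 lid mid [ 0.6393 -0.2282]
side square button above lid mm 0.3 71 lid mid [0.5139 0.2308]
side low button above lid mm 10.7 47 lid mid [0.6261 0.0759]
side slim button above lid mm 10.5 44 lid mid [ 0.5141 -0.0524]
11.55 [0.6285 0.0757 0.218 ] [ 0.5  0.1 -0.1]
```

Square is down. Now low: contact at about z = 0.102, stop at 0.092.

>>> {"api": "servo_tool", "payload": {
  "motion": [
    [0,0,0,0.04,0,0,0],
    [0,0,0,0.08,0,0,0],
    [0,0,0,0.106,0,0,0],
    [0,0,0,0.11,0,0,0],
    [0,0,0,0.112,0,0,0],
    [0,0,0,0.114,0,0,0],
    [0,0,0,0.116,0,0,0],
    [0,0,0,0.118,0,0,0],
    [0,0,0,0.12,0,0,0],
    [0,0,0,0.122,0,0,0],
    [0,0,0,0.124,0,0,0],
    [0,0,0,0.125,0,0,0],
    [0,0,0,0.126,0,0,0],
    [0,0,0,0.127,0,0,0],
    [0,0,0,0.128,0,0,0],
    [0,0,0,0.128,0,0,0]
  ]
}}

```text
clock: 13.55
position: [0.6292, 0.075, 0.0902]
ee_rot: [0.796, -0.605, 0.0, -0.0]
ft_force: [2.1, 0.9, 7.4]
grip_width: 0.001
```

>>> {"api": "servo_tool", "payload": {
  "motion": [
    [0,0,0,0.001,0,0,0],
    [0,0,0,0.0015,0,0,0],
    [0,0,0,0.0015,0,0,0]
  ]
}}

```text
clock: 13.92
position: [0.6293, 0.075, 0.0892]
ee_rot: [0.796, -0.605, 0.0, -0.0]
ft_force: [0.3, 0.7, 10.6]
grip_width: 0.004
```

>>> {"api": "servo_tool", "payload": {
  "motion": [
    [0,0,0,-0.01,0,0,0],
    [0,0,0,-0.06,0,0,0],
    [0,0,0,-0.12,0,0,0],
    [0,0,0,-0.18,0,0,0],
    [0,0.33,0.3,-0.18,0,0,0],
    [0,0.33,0.3,-0.18,0,0,0],
    [0,0.33,0.3,-0.18,0,0,0],
    [0,0.33,0.3,-0.18,0,0,0],
    [0,0.33,0.3,-0.18,0,0,0],
    [0,0.33,0.3,-0.18,0,0,0],
    [0,0.33,0.3,-0.18,0,0,0],
    [0,0.33,0.3,-0.18,0,0,0],
    [0,0.33,0.3,-0.18,0,0,0],
    [0,0.33,0.3,-0.18,0,0,0]
  ]
}}

```text
clock: 15.68
position: [0.429, -0.3214, 0.2681]
ee_rot: [0.797, -0.604, -0.0, -0.0]
ft_force: [-0.3, -0.2, 0.2]
grip_width: -0.003
```

```bash
python3 chk.py 3
```

```text
top tall button above lid mm 1.4 143 lid mid [ 0.6421 -0.2282]
top square button above lid mm 1.4 144 lid mid [0.5183 0.2278]
top low button above lid mm 1.5 121 lid mid [0.6308 0.075 ]
top slim button above lid mm 12.3 141 lid mid [ 0.5181 -0.0555]
side tall button above lid mm 0.8 32 lid mid [ 0.6388 -0.2272]
side square button above lid mm 0.2 74 lid mid [0.5152 0.2274]
side low button above lid mm -0.3 45 lid mid [0.6263 0.0763]
side slim button above lid mm 10.5 44 lid mid [ 0.5144 -0.0518]
15.775 [ 0.4289 -0.3217  0.2683] [-0.4  0.7 -0.1]
```

View pics/top3.png

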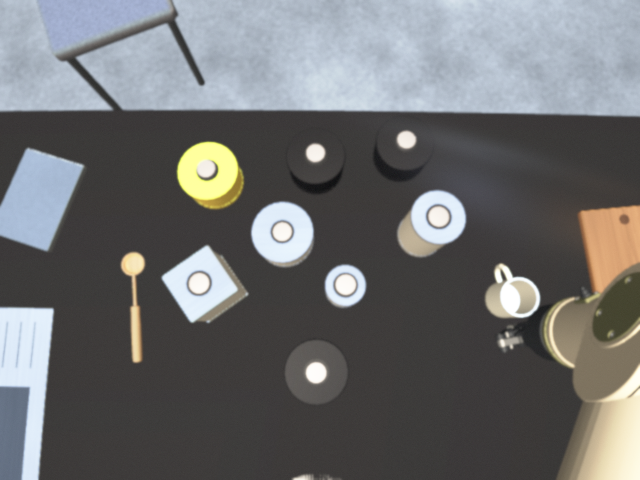

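All containers are where they started (tall (438,217), square (198,283), low (282,232), slim (346,285)). The mug and spoon haven't moved, and the arm is clear at z = 0.27.

```bash
python3 -c "
from workcell import ticket;print(ticket.hand_in())"
```

```text
the job is handed in; nothing more can be done
None
```

I pressed the tall, square and low (steel lid, cream body) buttons fully down, in that order, with the fingers shut. On all three the force kept rising past the stop, showing the lid sitting on its soft seal. The highest readings were 11.4, 11.1 and 10.6 N, against the 30 N limit. The job was handed in at about 15.8 s of the allowed 51 s.

- **Buttons:** in the last top-camera check, the three pressed buttons stood about 1.4 mm above their lids, against 2 mm expected at the stop. The slim one was untouched at about 12.3 mm.
- **Positions:** the containers, mug, spoon and the black and yellow look-alikes showed no movement in the final picture. The arm was clear of everything, with no force on the tool beyond sensor noise.
- **Disagreements:** the side camera read the buttons 1–2 mm lower than the top camera for every container, pressed or not, which fits its calibration error. A few lid-centre readings were off by several mm while the arm was nearby, but they matched again once it had moved away.

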